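# Show the next step of the stained-glass panel

## Robot

A 7-joint arm with a two-finger parallel gripper is mounted at the origin on the work surface. World frame = base frame: x ahead of the robot, y to its left, z up, the work surface at z = 0. Lengths are in m, angles in degrees, forces in N, time in s.
With the tool pointing down it reaches from about 0.4 to 0.875 m from the base axis. Payload 4.4 kg.
Tool frame: the origin (TCP) lies between the finger pads, 19 mm behind the fingertips; this is the grasp point; z points along the fingers, y is the line along which they close (so a half turn about z gives the same grasp; the last joint's range is limited). The gripper opens to 85 mm and grips with 20 to 120 N. Pads are 22 mm wide; open, the fingers measure 114 mm over their backs; the gripper's body (76 mm by 85 mm) begins 54 mm behind the grasp point. The pads swing forward as they close: fully open they stand 13 mm farther back than shut.
Start: joints at [-67.712, 36.005, 2.206, 86.941, -1.547, 57.084, -1.146], TCP at [0.286, 0.584, 0.25] pointing down, gripper open.
Joint ranges: [-175.42, 175.42], [-21.48, 121.26], [-71.46, 75.88], [10.55, 141.38], [-63.04, 243.04], [13.31, 113.54], [-168.57, 168.57]. Speed limits (degrees/s): [147.25, 147.25, 180, 180, 180, 180, 180].

## Interface

Orientations are given as a 3x3 rotation matrix whose columns are the frame's x, y, z axes.
In Python, from rig import ctrl gives the robot as it stands.
- The arm moves only by the tool move_arm, never from a script. Its argument "motion" is a list that holds one entry, the list of rows, each a list of 7 numbers: the shift along the tool's x, y, z in m, then the turn, a rotation vector about the tool's x, y, z in rad, then the finger opening in m, from 0 to 0.0854. A call has 1 to 10 rows; each row is the pose to reach, as a shift and turn from the pose commanded when the call began, along the tool's axes at that moment; what a row does not reach only later rows make up. A row lasts 1/8 s, in which the tool goes at most 62.5 mm and 10.7 degrees, less where a joint would pass 70% of its speed; a pose out of reach is approached as far as the arm can. A call with a gripper value outside its range is refused whole. The fingers move at their own pace and stop on an object; "squeeze" is the grip in N (left out, the last holds). Time passes only in rows, so rows that repeat a pose let the fingers close. It gives the time, the measured TCP pose, the force, the opening and the grip force at its end, in the units of the state.
- ctrl.sense(): the state, without advancing time (a new reading comes with each control period).
- ctrl.read_camera(name): name is "side" or "top"; returns a dict with "pixels" (420x560x3 uint8, blue, green, red), "range_z" (420x560 float32, m along the optical axis (not along the pixel's ray), 0 where there is no reading), "camera_matrix" (3x3 intrinsics, pixels), "dist" ([k1, k2, p1, p2, k3] as OpenCV has them; the pictures are not rectified), "R" (3x3) and "t" (3): a world point X has camera coordinates R X + t. Camera axes: x right, y down, z forward; pixel columns grow to the right and rows downward; lengths in m; the calibration is good to about 2 mm. A picture is of the moment at which its call begins.
- ctrl.close_job(): hands the job in; it is judged then, once.
The state is a dict: "clock": time; "joint_positions": joint angles; "joint_vel": joint speeds; "joint_torque": joint torques, N m; "tool_pos": TCP position; "eef_rot": TCP orientation; "ft_force": force on the tool from outside, world axes, zero at the start; "torque": the same for the moment, N m; "gripper_width": finger opening in m; "gripper_force": force on a finger pad.
Only numpy, scipy, OpenCV 4.12 (cv2) and the standard library are available. Lean on these libraries where they do the work, as an engineer would, in place of code of your own. Each camera call takes 0.05 s, during which the arm holds its last target. There are 200 camera calls.

## Task

Show the learner the next step of the hexagonal glass panel by pointing downwards, with the tool point about 5 cm above the middle of each thing and held there for two full seconds, without touching anything: first at the loose glass triangle that fits the gap in the panel, then at the larger of the two copper-foil reels on the wooden holder, and last at the gap in the panel itself. Lift the tool at least 15 cm above the table between them, and do not bring it down over any other glass piece or the smaller reel. Finish while still pointing at the gap.

Things in the scene. Friction and masses are not known exactly. Their poses are not given: they have to be found in the camera images.
- triangle_large: the piece that fits the gap: the larger of the two loose equilateral triangles, sides 64 mm, opal blue-green glass, 4 mm thick, lying loose and flat on the mat; origin at the middle of its underside; any yaw (a corner points along its own x)
- triangle_small: the smaller loose equilateral triangle, sides 42 mm, opal blue-green glass, 4 mm thick, lying loose and flat on the mat; origin at the middle of its underside
- square_piece: square, sides 46 mm, opal blue-green glass, 4 mm thick, lying loose and flat on the mat; origin at the middle of its underside
- hexagon_piece: regular hexagon, 62 mm over the corners, opal blue-green glass, 4 mm thick, lying loose and flat on the mat; origin at the middle of its underside
- round_piece: disc, 54 mm across, opal blue-green glass, 4 mm thick, lying loose and flat on the mat; origin at the middle of its underside
- weight: round steel weight, 34 mm across, 12 mm high, loose on the mat among the glass pieces; origin at the middle of its underside
- mat: grey felt mat fixed to the table, 170 mm (its x) by 250 mm (its y), 4 mm thick, to the robot's left or right; the five loose glass pieces and the weight lie on it in two rows of three, about 78 mm apart, in any order
- panel_board: plywood board fixed to the table on the other side from the mat, 180 mm square, 12 mm thick, any yaw, with low wooden strips (8 mm high) along two edges; five fixed glass triangles (sides 64 mm, 4 mm thick) form a hexagon about 140 mm over the corners, of which the sixth triangle is missing; origin at the middle of its underside
- gap (a point): middle of the triangular gap in the hexagon, on the bare wood (the board's top, 12 mm above the table; the glass around it stands 4 mm higher), 40 mm from the board's middle; z up
- reel_large: the larger of the two copper-foil reels: a flat ring of copper, 84 mm across, 20 mm hole, 14 mm thick, lying loose over a short post of the holder; origin in the middle of its underside, 30 mm above the table, so its top is at 44 mm; z up
- reel_small: the smaller copper-foil reel, 50 mm across, 14 mm thick, the same otherwise, over the other post; either reel may be the nearer
- reel_holder: wooden block between mat and board, fixed, 190 mm (its x) by 95 mm by 30 mm high, with two 12 mm posts 100 mm apart along its x, which end below the reels' tops; origin at the middle of its underside
- flux_bottle: white bottle, 48 mm across, 110 mm high, loose, beyond the holder; origin at the middle of its underside
- solder_spool: spool of solder, 54 mm across, 40 mm high, loose, beyond the holder; origin at the middle of its underside

How it is judged:
By the outcome, as a careful person would: the job done as asked, in the order asked, and still so for the second after the job is handed in, with the robot touching nothing.
It also fails if it takes over 51 s, if anything falls off the work surface, if the arm or the gripper's body presses on something with over 40 N, if the wrist force passes 120 N, or if a joint passes its speed limit or range.

## Working session

There is one attempt and no reset: what is moved stays moved. The work goes in short steps, Python scripts to look and compute and a tool call to move; the robot and the scene stay as the last step left them, time stands still between calls to the robot, and variables do not carry over. Pictures are saved under pics/ and viewed, at most 10 in all, crops included, and the job is handed in when it is done.

Besides the shell and the picture viewer there is one more tool, called after "Request:" as name(argument=value, ...), one argument or row to a line, values as JSON. move_arm: Moves the arm, as the interface text tells. Its arguments: {"type":"object","properties":{"motion":{"type":"array"},"squeeze":{"type":"number"}},"required":["motion"]}

```bash
mkdir -p pics; python3 - <<'E'
from rig import ctrl
import cv2,numpy as np
for n in("top","side"):
    c=ctrl.read_camera(n); cv2.imwrite(f"pics/{n}0.png",c["pixels"]); np.savez(f"{n}0.npz",**c)
s=ctrl.sense(); print(s["clock"],s["tool_pos"],s["eef_rot"],s["gripper_width"])
E
```

```text
0.1 [0.28527679 0.58346894 0.24918964] [[-8.98345347e-01  4.39289306e-01 -7.36905906e-04]
 [ 4.39289924e-01  8.98344033e-01 -1.53678955e-03]
 [-1.31001912e-05 -1.70428308e-03 -9.99998548e-01]] 0.08544145983418029
```

View pics/top0.png

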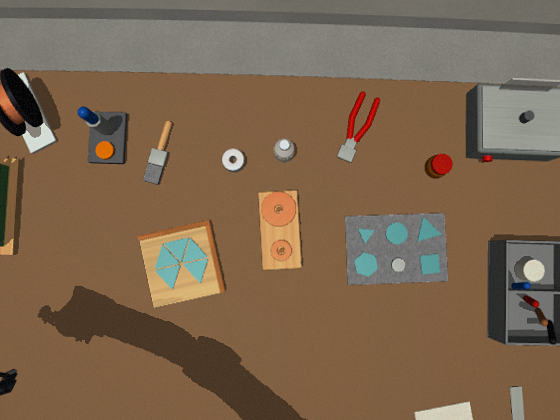

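View pics/side0.png

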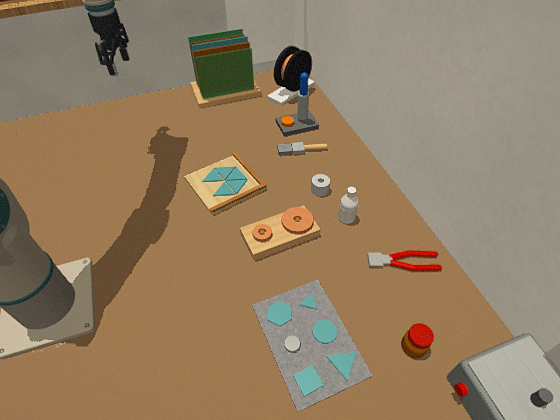

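The top view shows the board at (181,263) with its gap at the bottom, the large reel at (279,209) and the small one at (281,250). On the mat, the large triangle is at about (428,230) and the small one at (366,235). I'll enlarge these for accurate positions.

```bash
cat > h.py <<'E'
import cv2,numpy as np
def load(n): return np.load(n+"0.npz")
def world(c,uv,z):
    p=cv2.undistortPoints(np.array(uv,float).reshape(-1,1,2),c["camera_matrix"],c["dist"])[:,0]
    R,t=c["R"],c["t"]; C=-R.T@t; d=np.c_[p,np.ones(len(p))]@R
    return C+d*((z-C[2])/d[:,2])[:,None]
E
python3 - <<'E'
from h import *
c=load("top"); im=c["pixels"]
a=cv2.resize(im[215:312,130:230],None,fx=6,fy=6,interpolation=cv2.INTER_CUBIC)
b=cv2.resize(im[205:290,340:455],None,fx=6,fy=6,interpolation=cv2.INTER_CUBIC)
cv2.imwrite("pics/a.png",a);cv2.imwrite("pics/b.png",b)
hsv=cv2.cvtColor(im,cv2.COLOR_BGR2HSV); print(hsv[230,428],hsv[209,268],hsv[255,170])
m=cv2.inRange(hsv,(80,60,80),(100,255,255))
n,l,s,ce=cv2.connectedComponentsWithStats(m)
for i in range(1,n):
    if s[i,4]>30: print("glass",s[i],ce[i],world(c,[ce[i]],.008)[0].round(4))
for z,p in((.044,(279,209)),(.044,(281,250)),(.012,(181,263))): print(world(c,[p],z)[0].round(4))
E
```

```text
[ 90 109 154] [ 11 163 216] [ 89  97 181]
glass [417 217  24  24 296] [426.89189189 230.34121622] [ 0.5894 -0.355   0.008 ]
glass [386 222  22  22 376] [396.25265957 232.88031915] [ 0.5809 -0.2784  0.008 ]
glass [358 228  16  16 128] [365.3125   233.859375] [ 0.5763 -0.2015  0.008 ]
glass [165 238  24  23 272] [177.47058824 247.31985294] [0.5292 0.2606 0.008 ]
glass [183 239  24  23 267] [193.13108614 251.99250936] [0.519  0.2215 0.008 ]
glass [155 245  24  24 270] [165.18888889 258.38148148] [0.5011 0.2898 0.008 ]
glass [354 252  24  25 419] [365.52267303 264.02147971] [ 0.502  -0.2036  0.008 ]
glass [420 254  20  20 350] [429.57428571 263.53142857] [ 0.5075 -0.3628  0.008 ]
glass [184 259  24  23 277] [196.79061372 268.27075812] [0.4794 0.2109 0.008 ]
glass [156 265  24  24 274] [168.94525547 274.60218978] [0.4617 0.2789 0.008 ]
[0.6286 0.0134 0.044 ]
[0.5304 0.0057 0.044 ]
[0.4912 0.2496 0.012 ]
```

View pics/a.png

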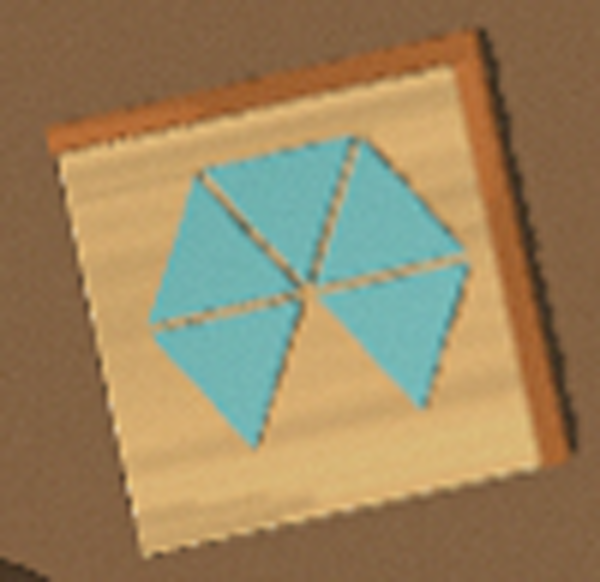

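View pics/b.png

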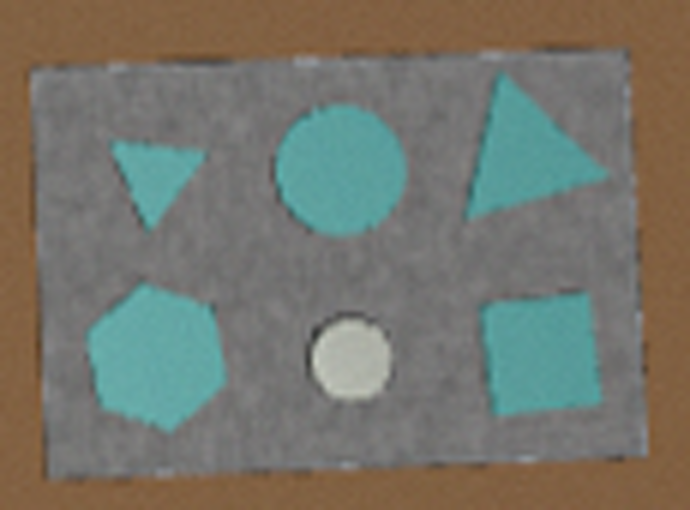

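The gap lies opposite the top triangle. I'll now compute the targets and cross-check them with the side camera.

```bash
python3 - <<'E'
from h import *
R=np.array([[-.89834,.43929,0],[.43929,.89834,0],[0,0,-1]])
p0=np.array([.286,.584,.25])
for n in("top","side"):
    c=load(n); hsv=cv2.cvtColor(c["pixels"],cv2.COLOR_BGR2HSV)
    m=cv2.inRange(hsv,(80,60,60),(100,255,255)); k,l,s,ce=cv2.connectedComponentsWithStats(m)
    g=[world(c,[ce[i]],.008)[0] for i in range(1,k) if s[i,4]>60]
    tri=min(g,key=lambda q:np.hypot(*(q[:2]-[.589,-.355])))
    b=[world(c,[ce[i]],.016)[0] for i in range(1,k) if s[i,4]>60]; b=np.array([q for q in b if q[1]>.1])
    print(n,"tri",tri.round(4),"board glass",b.round(4).tolist())
    if len(b)==5:
        mid=[(b[i]+b[j])/2 for i in range(5) for j in range(i) if abs(np.linalg.norm(b[i]-b[j])-.08)<.006]
        ctr=np.mean(sorted(mid,key=lambda v:v[0]),0); print("ctr",ctr.round(4),len(mid),"gap",(6*ctr-b.sum(0)).round(4))
    m=cv2.inRange(hsv,(5,120,120),(14,200,255)); k,l,s,ce=cv2.connectedComponentsWithStats(m)
    for i in range(1,k):
        if s[i,4]>150:
            x,y,w,h=s[i,:4]; q=world(c,[ce[i],[x+w/2-.5,y+h/2-.5]],.044)
            if abs(q[0,1])<.1: print("reel",s[i],q.round(4).tolist())
E
```

```text
top tri [ 0.5894 -0.355   0.008 ] board glass [[0.5292, 0.2591, 0.016], [0.519, 0.2202, 0.016], [0.5013, 0.2881, 0.016], [0.4797, 0.2097, 0.016], [0.4621, 0.2773, 0.016]]
ctr [0.4905 0.2488 0.016 ] 2 gap [0.4518 0.2386 0.016 ]
reel [   64   148   319   272 12709] [[0.4572, 0.0584, 0.044], [0.4466, 0.1416, 0.044]]
reel [261 191  35  36 955] [[0.63, 0.0153, 0.044], [0.6297, 0.0159, 0.044]]
reel [270 240  22  21 333] [[0.5303, 0.0063, 0.044], [0.5304, 0.0069, 0.044]]
side tri [ 0.5905 -0.3541  0.008 ] board glass [[0.6909, 1.1293, 0.016], [0.5095, 0.2427, 0.016], [0.4637, 0.2781, 0.016]]
reel [282 206  32  26 604] [[0.6319, 0.0149, 0.044], [0.6329, 0.0152, 0.044]]
reel [252 224  20  16 215] [[0.5317, 0.006, 0.044], [0.5314, 0.0062, 0.044]]
```

Request:
move_arm(
  motion=[
    [[-0.01,-0.011,0,0,0,0,0],[-0.031,-0.032,0,0,0,0,0],[-0.062,-0.064,0,0,0,0,0],[-0.096,-0.099,0,0,0,0,0],[-0.134,-0.138,0,0,0,0,0],[-0.171,-0.178,0,0,0,0,0],[-0.209,-0.217,0,0,0,0,0],[-0.247,-0.256,0,0,0,0,0],[-0.285,-0.295,0,0,0,0,0],[-0.322,-0.334,0,0,0,0,0]],
  ],
  squeeze=20,
)

```text
clock: 1.35
tool_pos: [0.4279, 0.1397, 0.2502]
eef_rot: [[-0.898, 0.44, 0.0], [0.44, 0.898, -0.0], [-0.0, -0.0, -1.0]]
ft_force: [0.8, -0.4, 0.5]
gripper_width: -0.0002
gripper_force: 0.0
```

Request:
move_arm(
  motion=[
    [[-0.036,-0.038,0,0,0,0,0],[-0.073,-0.075,0,0,0,0,0],[-0.111,-0.115,0,0,0,0,0],[-0.149,-0.154,0,0,0,0,0],[-0.189,-0.195,0,0,0,0,0],[-0.229,-0.237,0,0,0,0,0],[-0.267,-0.276,0,0,0,0,0],[-0.305,-0.316,0,0,0,0,0],[-0.342,-0.353,0,0,0,0,0],[-0.3636,-0.376,0,0,0,0,0]],
  ],
)

```text
clock: 2.6
tool_pos: [0.588, -0.3589, 0.2496]
eef_rot: [[-0.897, 0.442, -0.001], [0.442, 0.897, -0.001], [0.0, -0.002, -1.0]]
ft_force: [-0.9, 0.8, -0.7]
gripper_width: -0.0002
gripper_force: 0.0
```

```bash
python3 -c "
from rig import ctrl
s=ctrl.sense();print(s['tool_pos'],s['joint_positions'],s['joint_vel'])"
```

```text
[ 0.58800568 -0.35886991  0.24960741] [25.22789382 39.63076106  6.94856065 80.01456668 -4.96327351 60.67378563
 96.77506987] [ 15.40618417  15.9732662   -1.45642577 -32.68271663  -1.43368441
  17.72370969  13.79317869]
```

Request:
move_arm(
  motion=[
    [[0,0,0,0,0,0,0],[0,0,0.02,0,0,0,0],[0,0,0.05,0,0,0,0],[0,0,0.085,0,0,0,0],[0,0,0.12,0,0,0,0],[0,0,0.15,0,0,0,0],[0,0,0.172,0,0,0,0],[0,0,0.185,0,0,0,0],[0,0,0.192,0,0,0,0],[0,0,0.192,0,0,0,0]],
  ],
)

```text
clock: 3.85
tool_pos: [0.5896, -0.3551, 0.0582]
eef_rot: [[-0.898, 0.439, 0.0], [0.439, 0.898, -0.0], [-0.0, -0.0, -1.0]]
ft_force: [1.0, 0.0, -0.5]
gripper_width: -0.0002
gripper_force: 0.0
```

Spot on, so I'll hold for 2.5 s.

Request:
move_arm(
  motion=[
    [[0,0,0,0,0,0,0],[0,0,0,0,0,0,0],[0,0,0,0,0,0,0],[0,0,0,0,0,0,0],[0,0,0,0,0,0,0],[0,0,0,0,0,0,0],[0,0,0,0,0,0,0],[0,0,0,0,0,0,0],[0,0,0,0,0,0,0],[0,0,0,0,0,0,0]],
  ],
)

```text
clock: 5.1
tool_pos: [0.5895, -0.3551, 0.058]
eef_rot: [[-0.898, 0.439, -0.0], [0.439, 0.898, 0.0], [0.0, 0.0, -1.0]]
ft_force: [-0.5, 0.2, 0.3]
gripper_width: 0.0004
gripper_force: 0.0
```

Request:
move_arm(
  motion=[
    [[0,0,0,0,0,0,0],[0,0,0,0,0,0,0],[0,0,0,0,0,0,0],[0,0,0,0,0,0,0],[0,0,0,0,0,0,0],[0,0,0,0,0,0,0],[0,0,0,0,0,0,0],[0,0,0,0,0,0,0],[0,0,0,0,0,0,0],[0,0,0,0,0,0,0]],
  ],
)

```text
clock: 6.35
tool_pos: [0.5895, -0.3551, 0.058]
eef_rot: [[-0.898, 0.439, -0.0], [0.439, 0.898, 0.0], [0.0, 0.0, -1.0]]
ft_force: [-0.1, -0.6, -0.2]
gripper_width: 0.0003
gripper_force: 0.0
```

Request:
move_arm(
  motion=[
    [[0,0,-0.01,0,0,0,0],[0,0,-0.035,0,0,0,0],[0,0,-0.07,0,0,0,0],[0,0,-0.105,0,0,0,0],[0,0,-0.14,0,0,0,0],[0,0,-0.165,0,0,0,0],[0,0,-0.182,0,0,0,0],[0,0,-0.19,0,0,0,0],[0,0,-0.192,0,0,0,0],[0,0,-0.192,0,0,0,0]],
  ],
)

```text
clock: 7.6
tool_pos: [0.5891, -0.3548, 0.249]
eef_rot: [[-0.898, 0.439, -0.001], [0.439, 0.898, 0.001], [0.002, 0.0, -1.0]]
ft_force: [0.5, 0.1, -0.0]
gripper_width: 0.0002
gripper_force: 0.0
```

Request:
move_arm(
  motion=[
    [[0.0075,0.021,0,0,0,0,0],[0.02,0.056,0,0,0,0,0],[0.035,0.098,0,0,0,0,0],[0.0515,0.1435,0,0,0,0,0],[0.068,0.189,0,0,0,0,0],[0.084,0.235,0,0,0,0,0],[0.1005,0.28,0,0,0,0,0],[0.1145,0.319,0,0,0,0,0],[0.123,0.3435,0,0,0,0,0],[0.1257,0.3504,0,0,0,0,0]],
  ],
)

```text
clock: 8.85
tool_pos: [0.6298, 0.0192, 0.2494]
eef_rot: [[-0.901, 0.435, -0.001], [0.435, 0.901, 0.002], [0.002, 0.001, -1.0]]
ft_force: [-0.1, -0.0, -0.0]
gripper_width: -0.0001
gripper_force: 0.0
```

Request:
move_arm(
  motion=[
    [[0,0,0,0,0,0,0],[0,0,0,0,0,0,0],[0,0,0.02,0,0,0,0],[0,0,0.05,0,0,0,0],[0,0,0.08,0,0,0,0],[0,0,0.11,0,0,0,0],[0,0,0.135,0,0,0,0],[0,0,0.15,0,0,0,0],[0,0,0.156,0,0,0,0],[0,0,0.156,0,0,0,0]],
  ],
)

```text
clock: 10.1
tool_pos: [0.6308, 0.0146, 0.0942]
eef_rot: [[-0.898, 0.44, 0.0], [0.44, 0.898, -0.0], [-0.0, 0.0, -1.0]]
ft_force: [0.2, -0.9, 0.7]
gripper_width: -0.0001
gripper_force: 0.0
```

Request:
move_arm(
  motion=[
    [[0,0,0,0,0,0,0],[0,0,0,0,0,0,0],[0,0,0,0,0,0,0],[0,0,0,0,0,0,0],[0,0,0,0,0,0,0],[0,0,0,0,0,0,0],[0,0,0,0,0,0,0],[0,0,0,0,0,0,0],[0,0,0,0,0,0,0],[0,0,0,0,0,0,0]],
  ],
)

```text
clock: 11.35
tool_pos: [0.6305, 0.0149, 0.094]
eef_rot: [[-0.898, 0.439, -0.0], [0.439, 0.898, 0.0], [0.0, -0.0, -1.0]]
ft_force: [0.4, 0.7, -0.1]
gripper_width: 0.0003
gripper_force: 0.0
```

Request:
move_arm(
  motion=[
    [[0,0,0,0,0,0,0],[0,0,0,0,0,0,0],[0,0,0,0,0,0,0],[0,0,0,0,0,0,0],[0,0,0,0,0,0,0],[0,0,0,0,0,0,0],[0,0,0,0,0,0,0],[0,0,0,0,0,0,0],[0,0,0,0,0,0,0],[0,0,0,0,0,0,0]],
  ],
)

```text
clock: 12.6
tool_pos: [0.6305, 0.0149, 0.094]
eef_rot: [[-0.898, 0.439, -0.0], [0.439, 0.898, -0.0], [0.0, -0.0, -1.0]]
ft_force: [-0.7, 0.2, 0.4]
gripper_width: 0.0002
gripper_force: 0.0
```

Request:
move_arm(
  motion=[
    [[0,0,-0.01,0,0,0,0],[0,0,-0.03,0,0,0,0],[0,0,-0.06,0,0,0,0],[0,0,-0.09,0,0,0,0],[0,0,-0.12,0,0,0,0],[0,0,-0.14,0,0,0,0],[0,0,-0.152,0,0,0,0],[0,0,-0.156,0,0,0,0],[0,0,-0.156,0,0,0,0]],
  ],
)

```text
clock: 13.72
tool_pos: [0.6302, 0.015, 0.2496]
eef_rot: [[-0.898, 0.439, -0.001], [0.439, 0.898, 0.0], [0.001, -0.0, -1.0]]
ft_force: [0.4, 0.4, 1.1]
gripper_width: 0.0004
gripper_force: 0.0
```

Request:
move_arm(
  motion=[
    [[0.0155,0.0075,0,0,0,0,0],[0.0415,0.0195,0,0,0,0,0],[0.0725,0.0345,0,0,0,0,0],[0.106,0.0505,0,0,0,0,0],[0.14,0.0665,0,0,0,0,0],[0.174,0.0825,0,0,0,0,0],[0.2075,0.0985,0,0,0,0,0],[0.236,0.112,0,0,0,0,0],[0.254,0.1205,0,0,0,0,0],[0.2594,0.123,0,0,0,0,0]],
  ],
)

```text
clock: 14.98
tool_pos: [0.4494, 0.241, 0.2495]
eef_rot: [[-0.9, 0.436, -0.002], [0.436, 0.9, 0.0], [0.002, -0.001, -1.0]]
ft_force: [0.1, -0.7, 0.1]
gripper_width: 0.0004
gripper_force: 0.0
```

Request:
move_arm(
  motion=[
    [[0,0,0,0,0,0,0],[0,0,0,0,0,0,0],[0,0,0.025,0,0,0,0],[0,0,0.06,0,0,0,0],[0,0,0.1,0,0,0,0],[0,0,0.135,0,0,0,0],[0,0,0.165,0,0,0,0],[0,0,0.182,0,0,0,0],[0,0,0.188,0,0,0,0],[0,0,0.188,0,0,0,0]],
  ],
)

```text
clock: 16.23
tool_pos: [0.4519, 0.2389, 0.062]
eef_rot: [[-0.898, 0.44, 0.0], [0.44, 0.898, -0.0], [-0.0, -0.0, -1.0]]
ft_force: [0.0, 0.1, -0.0]
gripper_width: -0.0002
gripper_force: 0.0
```

Request:
move_arm(
  motion=[
    [[0,0,0,0,0,0,0],[0,0,0,0,0,0,0],[0,0,0,0,0,0,0],[0,0,0,0,0,0,0],[0,0,0,0,0,0,0],[0,0,0,0,0,0,0],[0,0,0,0,0,0,0],[0,0,0,0,0,0,0],[0,0,0,0,0,0,0],[0,0,0,0,0,0,0]],
  ],
)

```text
clock: 17.48
tool_pos: [0.4515, 0.2394, 0.062]
eef_rot: [[-0.898, 0.439, -0.0], [0.439, 0.898, 0.0], [0.0, 0.0, -1.0]]
ft_force: [-0.8, 0.5, -0.3]
gripper_width: 0.0002
gripper_force: 0.0
```

Request:
move_arm(
  motion=[
    [[0,0,0,0,0,0,0],[0,0,0,0,0,0,0],[0,0,0,0,0,0,0],[0,0,0,0,0,0,0],[0,0,0,0,0,0,0],[0,0,0,0,0,0,0],[0,0,0,0,0,0,0],[0,0,0,0,0,0,0],[0,0,0,0,0,0,0],[0,0,0,0,0,0,0]],
  ],
)

```text
clock: 18.73
tool_pos: [0.4515, 0.2394, 0.062]
eef_rot: [[-0.898, 0.439, -0.0], [0.439, 0.898, -0.0], [0.0, -0.0, -1.0]]
ft_force: [0.4, -0.8, 0.1]
gripper_width: -0.0003
gripper_force: 0.0
```

```bash
python3 -c "
from rig import ctrl
import cv2
cv2.imwrite('pics/end.png',ctrl.read_camera('side')['pixels'])"
```

```text
(no output)
```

View pics/end.png

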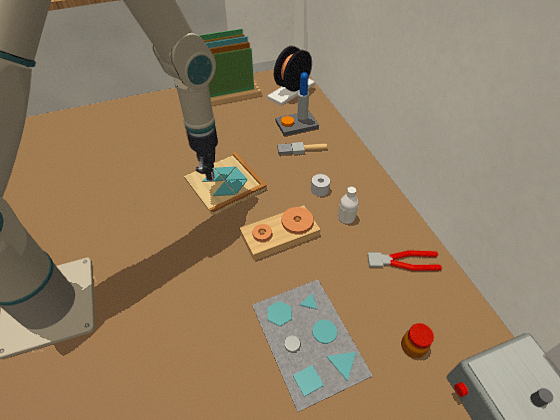

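The closed fingers point down above the gap, at about (208,175) in the picture, and nothing else has moved. I'll hand the job in.

```bash
python3 -c "
from rig import ctrl
print(ctrl.close_job())"
```

```text
the job is handed in; nothing more can be done
None
```

I pointed at the large triangle, the large reel and then the gap, holding each for over two seconds with no contact seen, and handed the job in at about 19 s with the tool still over the gap.

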